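# Press-check of a transport case latch

### The arm

A 6-joint arm with a two-finger parallel gripper is mounted at the origin on a cart in front of the work surface, level with it; the furniture and walls round the work are solid. World frame = base frame: x ahead of the robot, y to its left, z up, the work surface at z = 0. Lengths are in mm, angles in rad, forces in N, time in s.
With the tool pointing down it reaches from about 275 to 750 mm from the base axis. Payload 10.2 kg.
Tool frame: the origin (TCP) lies at the centre of the arm's flange, where the gripper is bolted on; the fingertips stand ctrl.tip_reach ahead of it and the grasp point (between the pads) lies 155 mm ahead of it (ctrl.tip_reach is the distance from the TCP to the fingertips, in mm); z points along the fingers, y is the direction in which the jaws open and shut (so a half turn about z gives the same grasp; the last joint's range is limited). The gripper opens to 85 mm and grips with 20 to 120 N. Pads are 22 mm wide; open, the fingers measure 114 mm over their backs; the gripper's body (76 mm by 85 mm) begins 54 mm behind the grasp point. The pads swing forward as they close: fully open they stand 13 mm farther back than shut.
Start: joints at [-1.468, 0.313, 1.498, -0, 1.331, -0.223], TCP at [168.022, -497.394, 404.694] pointing down, gripper open.
Joint ranges: [-2.94, 2.94], [-0.97, 2.17], [0.19, 2.56], [-1.23, 4.37], [0.02, 3.11], [-2.88, 2.88]. Speed limits (rad/s): [2.39, 2.39, 3.01, 3.14, 3.14, 3.14].

### API

Orientations are given as a unit quaternion [w, x, y, z].
In Python, from rig import ctrl, viewer gives the robot as it stands.
- The arm moves only by the tool drive_tool, never from a script. Its argument "rows" is a list that holds one entry, the list of rows, each a list of 6 numbers: the shift along the world's x, y, z normalised to -1 to 1, where 1 is 0.1 m, then the turn, a rotation vector about the world's x, y, z normalised to -1 to 1, where 1 is 90 degrees. A call has 1 to 10 rows; each row is the pose to reach, as a shift and turn from the pose measured when the call began; what a row does not reach only later rows make up. A row lasts 1/8 s, in which the tool goes at most 62.5 mm and 10.7 degrees, less where a joint would pass 70% of its speed; a pose out of reach is approached as far as the arm can. A call with a number of a shift or a turn outside -1 to 1 is refused whole. A call with a gripper value outside its range is refused whole. "fingers" is the opening, from -1 (shut) to 1 (fully open), set as the call begins (left out, the last holds). The fingers move at their own pace and stop on an object; "force" is the grip in N (left out, the last holds). Time passes only in rows, so rows that repeat a pose let the fingers close. It gives the time, the measured TCP pose, the force and the opening at its end, in the units of the state.
- ctrl.sense(): the state, without advancing time (a new reading comes with each control period).
- viewer.capture(name): name is "side" or "top"; returns the picture (480x640x3 uint8, red, green, blue); there is no depth.
- viewer.calibration(name): a dict with "mtx" (3x3 intrinsics, pixels), "dist_coeffs" ([k1, k2, p1, p2, k3] as OpenCV has them; the pictures are not rectified), "extrinsics" (4x4, takes a point from camera to world coordinates). Camera axes: x right, y up, looking along -z (the intrinsics and any distortion apply to the point x, -y, -z); pixel columns grow to the right and rows downward; lengths in mm; the calibration is good to about 2 mm. A picture is of the moment at which its call begins. calibration takes no time and is no camera call.
- ctrl.finish_job(): hands the job in, once; it reports no verdict.
The state is a dict: "time_s": time; "joints": joint angles; "dq": joint speeds; "tau": joint torques, N m; "eef_pos": TCP position; "ee_rot": TCP orientation; "force": force on the tool from outside, world axes, zero at the start; "wrist_torque": the same for the moment, N m; "grip_width": opening from 0.0 (shut) to 1.0 (fully open).
Only numpy, scipy, OpenCV 4.12 (cv2) and the standard library are available. Lean on these libraries where they do the work, as an engineer would, in place of code of your own. Each camera call takes 0.05 s, during which the arm holds its last target.

### The job

Check the front latch of the white transport case: with the fingers shut, press its paddle straight down until it clicks and the lid pops up, pushing no harder than about 15 N, and set the status tally only afterwards. If it clicks, push the second catch's tab to the left so that the lid swings fully open, and slide the tally's knob fully to the ring end (left); if it has not clicked at about 15 N, let go, leave the lid shut and slide the knob fully to the cross end (right). Leave the small bottle and the pen where they are.

Things in the scene. Friction and masses are not known exactly. Their poses are not given: they have to be found in the camera images.
- case: white lidded transport case 140 mm deep, 220 wide, 98 high with its lid shut, fixed to the bench; origin at the centre of its underside; its x axis points from the front (robot side, where latch and catch are) to the hinge at the back, y to its left seen from the robot, z up. It is turned by up to 0.25 rad
- paddle: front latch, one dark part: a level paddle 44 x 44 x 6 mm sticking out of the middle of the case's front, top face 53 mm over the bench, and behind it a hook arm 94 mm high over the lid's lip. Origin on its pivot pin (case x -88, y 0, z 50 mm); the paddle lies 2 to 46 mm in front of it (-x). Pressing tips it forward about the pin from tilt 0 (stop 0.32 rad); it springs back
- paddle_press (a point): the point to press straight down: on the paddle's top face, 32 mm in front of the pivot (case x -120, y 0, z 53 mm at rest). About 5 mm down (0.16 rad) the latch lets the lid go. A healthy latch starts to move at about 3 N and lets go below 9 N; a stiff one tips less than 0.1 rad at 15 N and would let go only above 30 N. Both look the same
- case_lid (a joint): lid angle: 0 shut, about 0.13 popped up and held by the second catch, 1.5 fully open. A spring strut lifts it when nothing holds it; full swing takes about 3 s
- lid_edge (a point): middle of the lid's front edge (at case x -72, y 0, z 87 mm when shut; 142 mm from the hinge)
- catch (a joint): travel of the second catch to the case's left (+y): 0 at rest, stop at 0.016 m; springs back. Takes 2 N to start, 5 N at the stop; frees the popped lid beyond about 0.010 m. While the lid is shut by the front latch it does nothing
- catch_tab (a point): centre of the second catch's tab, a dark plate on edge sticking out of the case's front near its left end: 34 mm long from front to back, 10 mm thick across, 22 mm high (at case x -108, y 87, z 62 mm at rest). Push it on its right side (the side towards the paddle); between paddle and tab 60 mm are free
- tally_base: status tally: grey plate 56 x 190 mm, 12 mm thick, fixed on the bench left of the case, origin at the centre of its underside, y axis along the track to the ring-marked left end, the cross-marked end at -y; two low rails up to 18 mm high; turned by up to 0.25 rad
- tally_knob (a point): middle of the tally's upright dark fin: 12 mm thick along the track, 26 mm across it, its top 55 mm over the bench, this point 37 mm over the bench; below it a foot 26 x 26 mm up to 21 mm over the bench
- tally (a joint): knob along the track: +0.045 m is the ring end (latch passed), -0.045 m the cross end (too stiff), starts near 0. Slides with about 1.5 N and stays where it is left
- small_bottle: bystander: small white plastic bottle, 25 mm across, 64 high, standing; origin under its centre
- pen: bystander: white pen, 145 mm long, 9 high, lying; origin under its centre

How it is judged:
By the outcome, as a careful person would: the job done as asked, in the order asked, and still so for the second after the job is handed in, with the robot touching nothing.
It also fails if it takes over 42 s, if anything falls off the work surface, if the arm or the gripper's body presses on something with over 40 N, if the wrist force passes 120 N, or if a joint passes its speed limit or range.

## Working session

There is one attempt and no reset: what is moved stays moved. The work goes in short steps, Python scripts to look and compute and a tool call to move; the robot and the scene stay as the last step left them, time stands still between calls to the robot, and variables do not carry over. Pictures are saved under pics/ and viewed, and the job is handed in when it is done.

Besides the shell and the picture viewer there is one more tool, called after "Emit:" in YAML: its name, and indented under it one key for each argument. drive_tool: Moves the arm, as the interface text tells. Scaled input: -1 to 1 covers 0.1 m each way for a shift and 90 degrees each way for a turn. Its arguments: {"type":"object","properties":{"rows":{"type":"array","items":{"type":"array","items":{"type":"array","items":{"type":"number"}}}},"fingers":{"type":"number"},"force":{"type":"number"}},"required":["rows"]}

```bash
ls; mkdir -p pics
python3 - <<'E'
from rig import ctrl, viewer
import cv2,numpy as np
print(ctrl.sense(), ctrl.tip_reach)
for n in("side","top"):
    im=viewer.capture(n); cv2.imwrite(f"pics/{n}0.png",im[:,:,::-1]); c=viewer.calibration(n); print(n,c)
E
```

```text
pics
{'time_s': 0.0, 'joints': array([-1.46838456e+00,  3.13456125e-01,  1.49842871e+00,  1.37020602e-05,
        1.33101061e+00, -2.23418100e-01]), 'dq': array([ 1.45044000e-04,  3.86557251e-04, -4.79330256e-04,  5.52021334e-04,
        3.65987497e-05, -1.01328408e-03]), 'tau': array([ 2.30512727e-03, -4.12254667e+01, -2.59751487e+01, -2.97939005e-05,
        4.03675731e-03,  4.57920251e-06]), 'eef_pos': array([ 168.0267114 , -497.34746399,  404.13495231]), 'ee_rot': array([-6.49797040e-04,  9.86758743e-01,  1.62193583e-01,  4.60289717e-05]), 'force': array([ 0.05913245, -0.72944485,  0.06442756]), 'wrist_torque': array([-0.01964595, -0.00415196,  0.04831705]), 'grip_width': 1.0006472617263498} 173.4
side {'mtx': array([[462.50321313,   0.        , 314.33939295],
       [  0.        , 462.50321313, 237.60717169],
       [  0.        ,   0.        ,   1.        ]]), 'dist_coeffs': array([-0.0730996,  0.       ,  0.       ,  0.       ,  0.       ]), 'extrinsics': array([[-8.22187679e-01,  1.77834238e-01, -5.40723963e-01,
         8.53879563e+01],
       [-5.69094385e-01, -2.76487918e-01,  7.74393965e-01,
         7.53541317e+02],
       [-1.17898823e-02,  9.44420147e-01,  3.28529426e-01,
         3.81313889e+02],
       [ 0.00000000e+00,  0.00000000e+00,  0.00000000e+00,
         1.00000000e+00]])}
top {'mtx': array([[523.32941782,   0.        , 316.51652638],
       [  0.        , 523.32941782, 240.09835208],
       [  0.        ,   0.        ,   1.        ]]), 'dist_coeffs': array([-0.09089494,  0.        ,  0.        ,  0.        ,  0.        ]), 'extrinsics': array([[-2.75133413e-02,  9.92750341e-01, -1.17003320e-01,
         4.27039517e+02],
       [-9.99621428e-01, -2.73395022e-02,  3.09072725e-03,
         1.03287158e+02],
       [-1.30492002e-04,  1.17044062e-01,  9.93126714e-01,
         1.16706924e+03],
       [ 0.00000000e+00,  0.00000000e+00,  0.00000000e+00,
         1.00000000e+00]])}
```

View pics/side0.png

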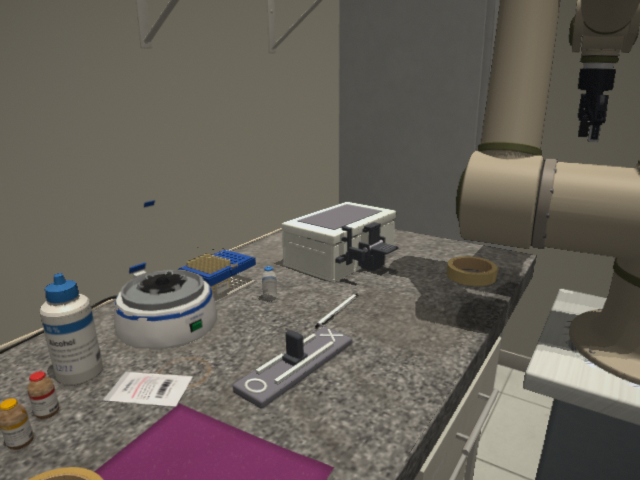

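View pics/top0.png

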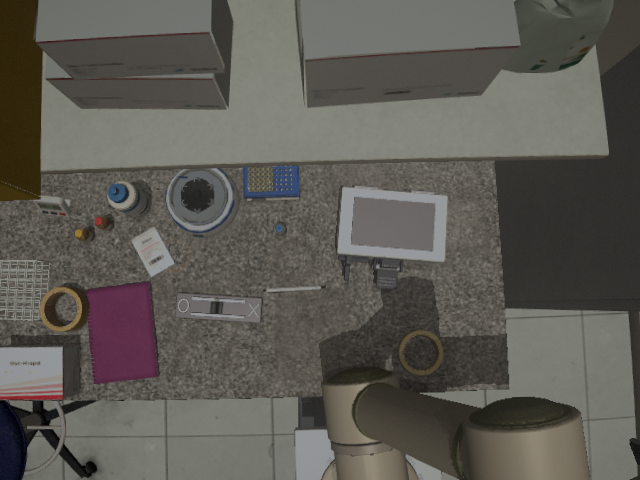

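Run:
```python
import cv2
im=cv2.imread("pics/top0.png")
c=im[150:350,120:420]
cv2.imwrite("pics/top0z.png",cv2.resize(c,(800,533),interpolation=cv2.INTER_CUBIC))
```

```text
(no output)
```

View pics/top0z.png

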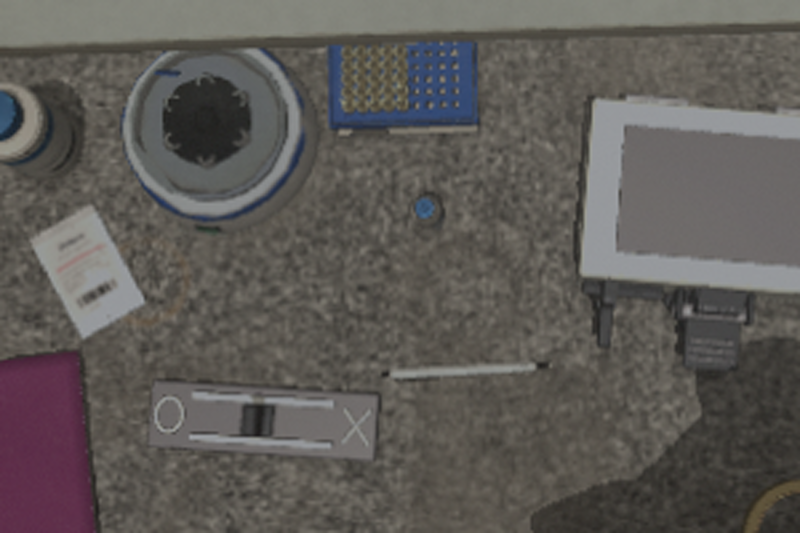

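The top view shows the case with its lid at about (340–447, 187–262), the paddle at about (387, 278), the tab at about (346, 268), and the tally at about (178–262, 293–322) with the knob at (216, 307). The side view shows the same parts. I'll zoom in to pick exact corners.

Run:
```python
import cv2
im=cv2.imread("pics/top0.png"); s=cv2.imread("pics/side0.png")
def z(im,x,y,w,h,k,n): cv2.imwrite(n,cv2.resize(im[y:y+h,x:x+w],None,fx=k,fy=k,interpolation=cv2.INTER_CUBIC))
z(im,325,180,130,115,6,"pics/a.png")
z(s,275,190,130,95,6,"pics/b.png")
z(s,230,320,130,85,6,"pics/c.png")
```

```text
(no output)
```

View pics/a.png

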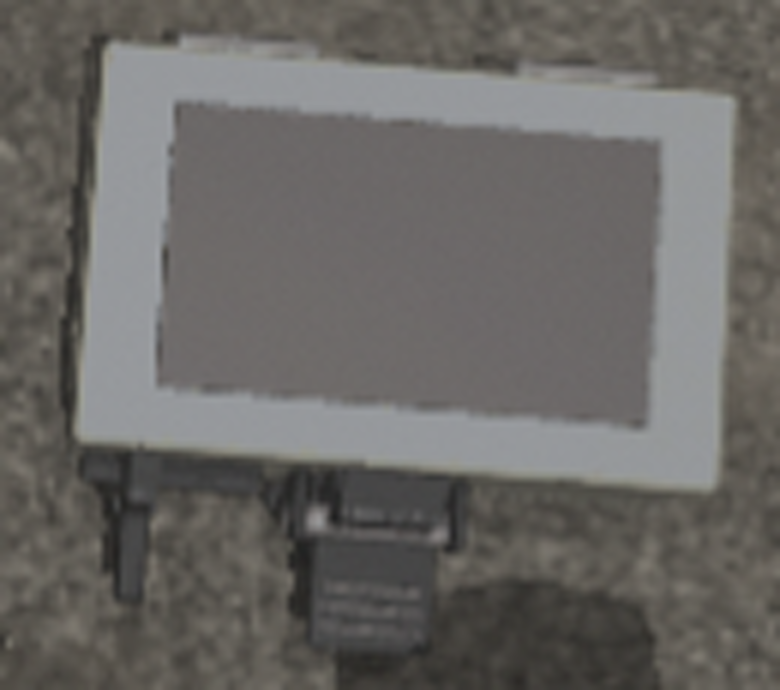

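View pics/b.png

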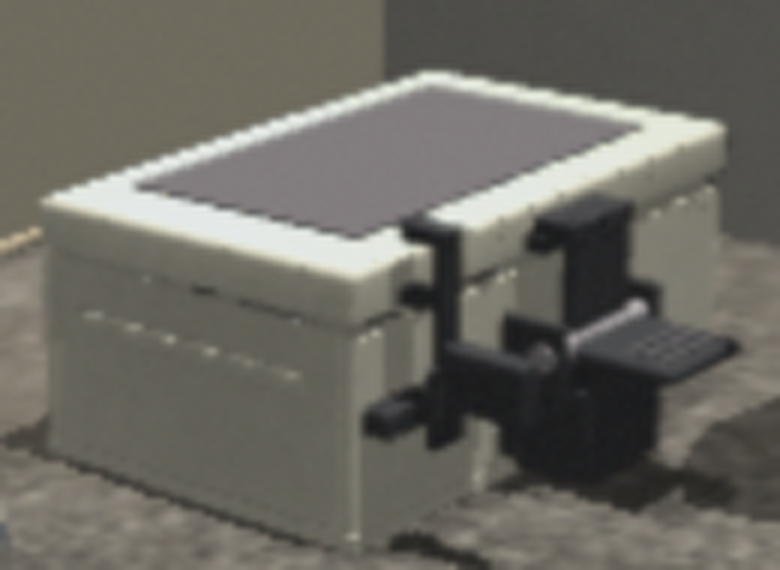

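View pics/c.png

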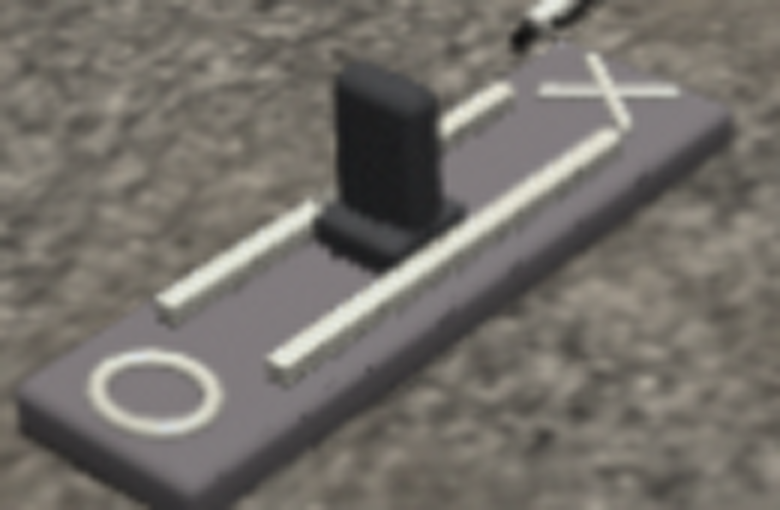

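```bash
cat > h.py <<'E'
import numpy as np, cv2
from rig import ctrl, viewer
from scipy.optimize import least_squares
C={n:viewer.calibration(n) for n in("side","top")}
def proj(n,P):
    P=np.atleast_2d(P).astype(float); c=C[n]; T=np.linalg.inv(c["extrinsics"])
    p=P@T[:3,:3].T+T[:3,3]; p=p*[1,-1,-1]
    return cv2.projectPoints(p,np.zeros(3),np.zeros(3),c["mtx"],c["dist_coeffs"])[0][:,0]
def ray(n,uv,z):
    c=C[n]; q=cv2.undistortPoints(np.array([[uv]],float),c["mtx"],c["dist_coeffs"])[0,0]
    d=c["extrinsics"][:3,:3]@np.array([q[0],-q[1],-1]); o=c["extrinsics"][:3,3]
    return o+d*(z-o[2])/d[2]
def R(a): return np.array([[np.cos(a),-np.sin(a),0],[np.sin(a),np.cos(a),0],[0,0,1]])
def tf(pose,P): return np.atleast_2d(P)@R(pose[2]).T+[pose[0],pose[1],0]
E
python3 - <<'E'
from h import *
a=lambda u,v:(325+u/6-.4,180+v/6-.4)
b=lambda u,v:(275+u/6-.4,190+v/6-.4)
c=lambda u,v:(230+u/6-.4,320+v/6-.4)
t=lambda u,v:(120+u/2.667-.3,150+v/2.667-.3)
for uv in [(105,42),(735,95),(715,492),(77,443)]: print('lid',ray('top',a(*uv),98).round(1))
for uv in [(310,648),(428,655)]: print('paddle',ray('top',a(*uv),53).round(1))
print('tab',ray('top',a(130,600),73).round(1))
for uv in [(45,203),(355,278),(725,125),(432,72)]: print('lid side',ray('side',b(*uv),98).round(1))
for uv in [(665,378),(740,345)]: print('paddle side',ray('side',b(*uv),53).round(1))
for uv in [(153,381),(380,393),(374,460),(149,446)]: print('tally',ray('top',t(*uv),12).round(1))
for uv in [(20,395),(190,495),(735,110),(560,40)]: print('tally side',ray('side',c(*uv),12).round(1))
print('knob top', ray('top',t(258,418),55).round(1), ray('side',c(388,82),55).round(1))
print('bottle',ray('top',t(425,208),64).round(1)); print('pen',ray('top',t(385,374),5).round(1),ray('top',t(548,366),5).round(1))
E
```

```text
lid [663.8  43.6  98. ]
lid [ 639.5 -175.6   98. ]
lid [ 501.2 -160.7   98. ]
lid [524.3  57.8  98. ]
paddle [453.2 -24.3  53. ]
paddle [449.5 -66.1  53. ]
tab [471.2  40.1  73. ]
lid side [657.7  48.8  98. ]
lid side [526.4  58.1  98. ]
lid side [ 504.4 -164.2   98. ]
lid side [ 636.1 -172.1   98. ]
paddle side [456.7 -22.2  53. ]
paddle side [449.3 -64.   53. ]
tally [454.8 411.4  12. ]
tally [440.4 222.6  12. ]
tally [385.7 228.5  12. ]
tally [401.3 414.9  12. ]
tally side [453.6 411.9  12. ]
tally side [402.4 416.1  12. ]
tally side [385.3 228.5  12. ]
tally side [440.9 223.9  12. ]
knob top [422.5 315.6  55. ] [421.4 322.5  55. ]
bottle [585.8 178.9  64. ]
pen [456.  218.9   5. ] [459.   83.4   5. ]
```

The two cameras agree to about 3 mm. The case yaw is about -0.10 rad with its origin near (582.5, -58), so the press point is about (464.5, -46). The tally runs about -0.07 rad. Now I'll move over the paddle with the fingers shut.

Emit:
drive_tool:
  rows:
    - [[0.3,0.45,0,0,0,-0.1],[0.6,0.9,0,0,0,-0.2],[0.6,0.9,0,0,0,-0.27]]
  fingers: -1
  force: 40

```text
time_s: 0.48
eef_pos: [229.4, -405.1, 404.3]
ee_rot: [-0.001, 0.999, -0.05, 0.0]
force: [-0.0, -0.3, -0.4]
grip_width: 0.374
```

Emit:
drive_tool:
  rows:
    - [[0.3,0.48,0,0,0,0],[0.6,0.95,0,0,0,0],[0.6,0.95,0,0,0,0]]

```text
time_s: 0.85
eef_pos: [290.6, -307.7, 404.3]
ee_rot: [-0.001, 0.999, -0.047, 0.0]
force: [-0.2, -0.3, -0.4]
grip_width: -0.002
```

Emit:
drive_tool:
  rows:
    - [[0.3,0.48,0,0,0,0],[0.6,0.95,0,0,0,0],[0.6,0.95,0,0,0,0]]

```text
time_s: 1.23
eef_pos: [351.6, -210.9, 404.3]
ee_rot: [-0.001, 0.999, -0.045, 0.0]
force: [0.1, -0.3, -0.1]
grip_width: 0.001
```

Emit:
drive_tool:
  rows:
    - [[0.3,0.48,-0.2,0,0,0],[0.6,0.95,-0.4,0,0,0],[0.6,0.95,-0.4,0,0,0]]

```text
time_s: 1.6
eef_pos: [412.3, -114.6, 362.9]
ee_rot: [-0.002, 0.999, -0.044, -0.001]
force: [-0.5, -1.2, 0.3]
grip_width: -0.002
```

Run:
```python
from rig import ctrl
s=ctrl.sense();print({k:s[k].round(3) if hasattr(s[k],'round') else s[k] for k in('time_s','eef_pos','ee_rot','force','grip_width')})
q=s['ee_rot'];print('2t',2*__import__('math').atan2(q[2],q[1]))
print(__import__('numpy').array([464.5,-46,240])-s['eef_pos'])
```

```text
{'time_s': 1.6, 'eef_pos': array([ 412.287, -114.644,  362.856]), 'ee_rot': array([-0.002,  0.999, -0.044, -0.001]), 'force': array([-0.498, -1.159,  0.288]), 'grip_width': -0.002031427538359079}
2t -0.08717087474461561
[  52.21332662   68.64425028 -122.85601515]
```

Emit:
drive_tool:
  rows:
    - [[0.26,0.34,-0.2,0,0,0],[0.52,0.69,-0.5,0,0,0],[0.52,0.69,-0.95,0,0,0],[0.52,0.69,-0.95,0,0,0]]

```text
time_s: 2.1
eef_pos: [463.8, -46.9, 266.0]
ee_rot: [-0.003, 0.999, -0.044, -0.004]
force: [0.7, -0.1, 1.3]
grip_width: 0.002
```

Run:
```python
from h import *
s=ctrl.sense();print(s['time_s'],s['eef_pos'],s['force'])
for n,(x,y) in {"side":(300,170),"top":(325,180)}.items():
    im=viewer.capture(n)[:,:,::-1]; cv2.imwrite(f"pics/{n}1.png",cv2.resize(im[y:y+115,x:x+130],None,fx=5,fy=5,interpolation=cv2.INTER_CUBIC))
```

```text
2.1 [463.79141104 -46.94571619 265.98388815] [ 0.71671979 -0.14515821  1.34809607]
```

View pics/side1.png

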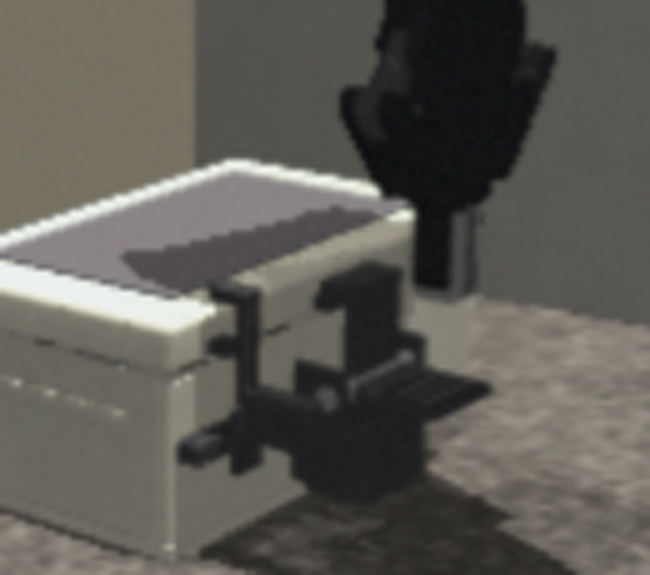

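View pics/top1.png

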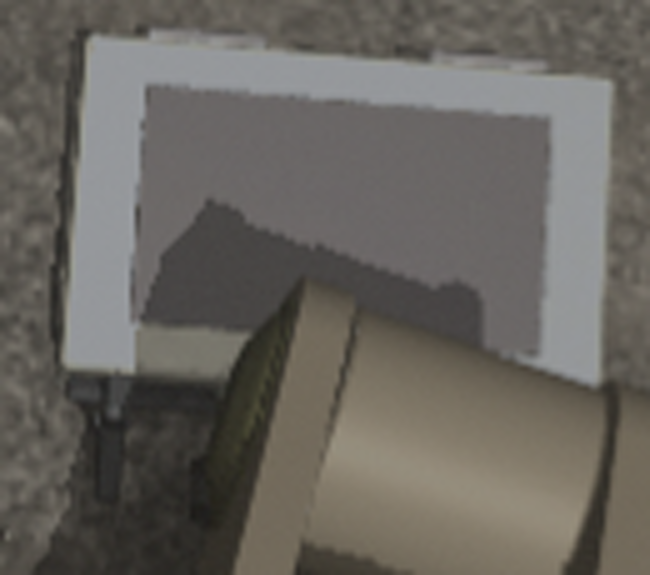

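The closed fingertips are centred over the paddle, with the tip at about (445, 290) in the side crop. Now I'll go down in steps.

Emit:
drive_tool:
  rows:
    - [[0,0.01,-0.17,0,0,0],[0,0.01,-0.34,0,0,0],[0,0.01,-0.34,0,0,0],[0,0.01,-0.34,0,0,0]]

```text
time_s: 2.7
eef_pos: [464.9, -46.8, 236.7]
ee_rot: [-0.001, 0.999, -0.045, 0.001]
force: [-1.2, 1.0, -0.4]
grip_width: -0.001
```

Emit:
drive_tool:
  rows:
    - [[0,0,-0.02,0,0,0],[0,0,-0.03,0,0,0],[0,0,-0.04,0,0,0],[0,0,-0.04,0,0,0]]

```text
time_s: 3.2
eef_pos: [464.9, -46.7, 232.6]
ee_rot: [-0.001, 0.999, -0.045, 0.001]
force: [0.7, 0.0, -0.6]
grip_width: -0.001
```

Emit:
drive_tool:
  rows:
    - [[0,0,-0.03,0,0,0],[0,0,-0.05,0,0,0],[0,0,-0.06,0,0,0],[0,0,-0.06,0,0,0]]

```text
time_s: 3.7
eef_pos: [464.9, -46.7, 226.6]
ee_rot: [-0.001, 0.999, -0.045, 0.001]
force: [1.6, 0.7, -0.0]
grip_width: 0.002
```

Emit:
drive_tool:
  rows:
    - [[0,0,-0.01,0,0,0],[0,0,-0.01,0,0,0],[0,0,-0.01,0,0,0]]

```text
time_s: 4.08
eef_pos: [464.9, -46.7, 225.7]
ee_rot: [-0.001, 0.999, -0.045, 0.001]
force: [-1.4, 0.3, 4.0]
grip_width: -0.002
```

Emit:
drive_tool:
  rows:
    - [[0,0,-0.01,0,0,0],[0,0,-0.01,0,0,0],[0,0,-0.01,0,0,0]]

```text
time_s: 4.45
eef_pos: [464.9, -46.7, 224.9]
ee_rot: [-0.001, 0.999, -0.045, 0.001]
force: [-2.6, -1.0, 7.7]
grip_width: -0.001
```

Emit:
drive_tool:
  rows:
    - [[0,0,-0.01,0,0,0],[0,0,-0.01,0,0,0],[0,0,-0.01,0,0,0]]

```text
time_s: 4.82
eef_pos: [464.9, -46.7, 224.5]
ee_rot: [-0.001, 0.999, -0.045, 0.001]
force: [-4.3, 0.3, 12.2]
grip_width: -0.001
```

Emit:
drive_tool:
  rows:
    - [[0,0,-0.006,0,0,0],[0,0,-0.006,0,0,0],[0,0,-0.006,0,0,0]]

```text
time_s: 5.2
eef_pos: [464.9, -46.7, 224.5]
ee_rot: [-0.001, 0.999, -0.045, 0.001]
force: [-4.3, 1.1, 12.1]
grip_width: -0.002
```

Run:
```python
from h import *
for n,(x,y) in {"side":(300,170)}.items():
    im=viewer.capture(n)[:,:,::-1]; cv2.imwrite(f"pics/{n}2.png",cv2.resize(im[y:y+115,x:x+130],None,fx=5,fy=5,interpolation=cv2.INTER_CUBIC))
s=ctrl.sense();print(s['time_s'],s['eef_pos'],s['force'],s['wrist_torque'])
```

```text
5.25 [464.89251431 -46.69854429 224.50674097] [-4.27899826  0.60463081 11.42946782] [ 0.16105145  0.67300599 -0.02085897]
```

View pics/side2.png

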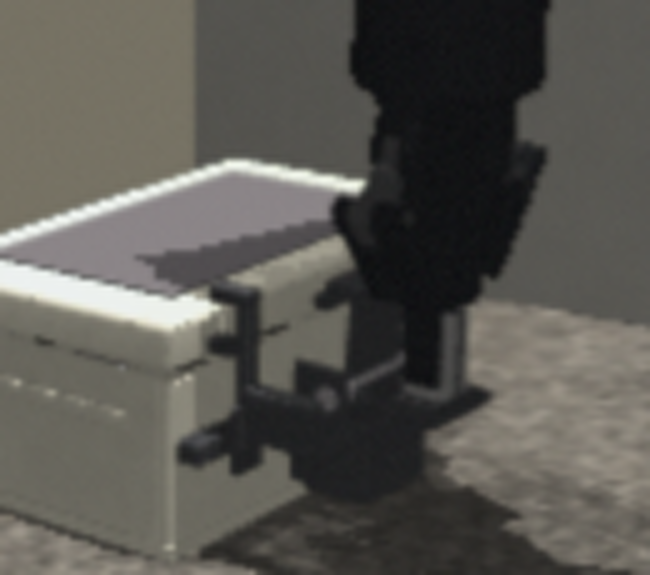

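The fingertip sits on the paddle, with no lid movement seen. The force held at 12 N because each move starts from the sagged pose. I'll press a little further.

Emit:
drive_tool:
  rows:
    - [[0,0,-0.011,0,0,0],[0,0,-0.011,0,0,0],[0,0,-0.011,0,0,0]]

```text
time_s: 5.62
eef_pos: [464.9, -46.7, 224.2]
ee_rot: [-0.001, 0.999, -0.044, 0.001]
force: [-6.0, 1.2, 14.3]
grip_width: -0.0
```

Emit:
drive_tool:
  rows:
    - [[0,0,-0.01,0,0,0],[0,0,-0.01,0,0,0],[0,0,-0.01,0,0,0]]

```text
time_s: 6.0
eef_pos: [464.9, -46.6, 224.1]
ee_rot: [-0.001, 0.999, -0.044, 0.001]
force: [-6.4, 1.4, 15.3]
grip_width: 0.001
```

Run:
```python
from h import *
for i in range(2):
    im=viewer.capture("side")[:,:,::-1]
    s=ctrl.sense();print(s['time_s'],s['eef_pos'],s['force'])
x,y=270,170
cv2.imwrite(f"pics/side3.png",cv2.resize(im[y:y+115,x:x+150],None,fx=5,fy=5,interpolation=cv2.INTER_CUBIC))
```

```text
6.05 [464.8628733  -46.62465335 224.14064638] [-7.1616889   1.75660088 16.95470726]
6.1 [464.84078522 -46.62742529 224.1273303 ] [-6.58778336  1.51711831 15.86219171]
```

View pics/side3.png

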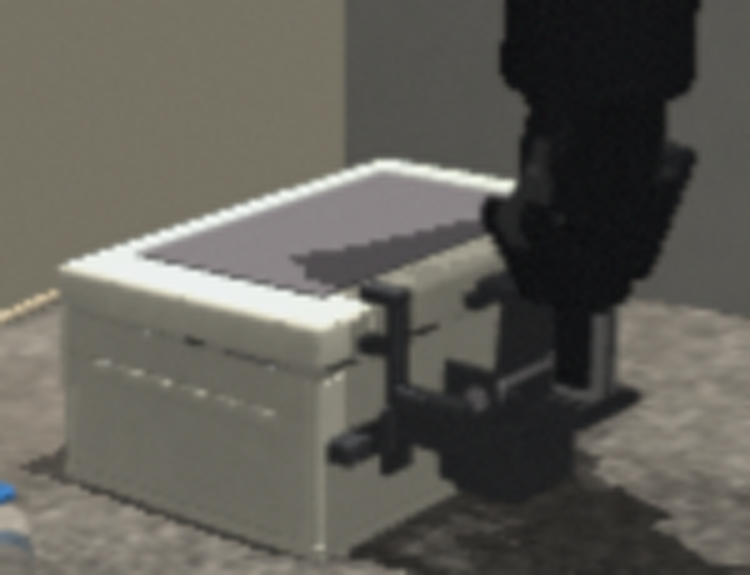

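The load reached about 15.5 N with only 2.2 mm of travel, which points to a stiff latch. But there is a -6 N sideways force. Once the paddle tips, the flat tip could bear on its rear edge with a shorter lever, or the gripper could touch the hook arm. Either would look like stiffness, so I'll back off and press again with the tool leaned back, so that only the front tip edge touches at the press point.

Emit:
drive_tool:
  rows:
    - [[0,0,0.1,0,0,0],[0,0,0.3,0,0,0],[-0.15,0.02,0.3,-0.01,-0.07,0],[-0.33,0.04,0.25,-0.015,-0.15,0],[-0.49,0.055,0.16,-0.02,-0.22,0],[-0.49,0.055,0.16,-0.02,-0.22,0],[-0.49,0.055,0.16,-0.02,-0.22,0]]

```text
time_s: 6.98
eef_pos: [416.6, -41.4, 240.6]
ee_rot: [0.007, 0.984, -0.043, 0.173]
force: [0.5, 0.1, 0.7]
grip_width: 0.001
```

```bash
cat > st.py <<'E'
from h import *
from scipy.spatial.transform import Rotation as Ro
s=ctrl.sense(); q=s['ee_rot']; M=Ro.from_quat([q[1],q[2],q[3],q[0]]).as_matrix()
tip=s['eef_pos']+173.4*M[:,2]
print('t',s['time_s'],'eef',s['eef_pos'].round(1),'F',s['force'].round(1),'T',s['wrist_torque'].round(2))
print('tip',tip.round(1),'toolz',M[:,2].round(3),'toolx',M[:,0].round(3))
print('lowest edges',(tip-11*M[:,0]).round(1),(tip+11*M[:,0]).round(1))
E
python3 - <<'E'
from st import *
im=viewer.capture("side")[:,:,::-1]
x,y=270,150
cv2.imwrite(f"pics/side4.png",cv2.resize(im[y:y+115,x:x+150],None,fx=5,fy=5,interpolation=cv2.INTER_CUBIC))
E
```

```text
t 6.975 eef [416.6 -41.4 240.6] F [0.5 0.1 0.7] T [0.   0.14 0.01]
tip [475.5 -46.4  77.6] toolz [ 0.34  -0.029 -0.94 ] toolx [ 0.936 -0.083  0.341]
lowest edges [465.2 -45.5  73.9] [485.8 -47.3  81.4]
```

View pics/side4.png

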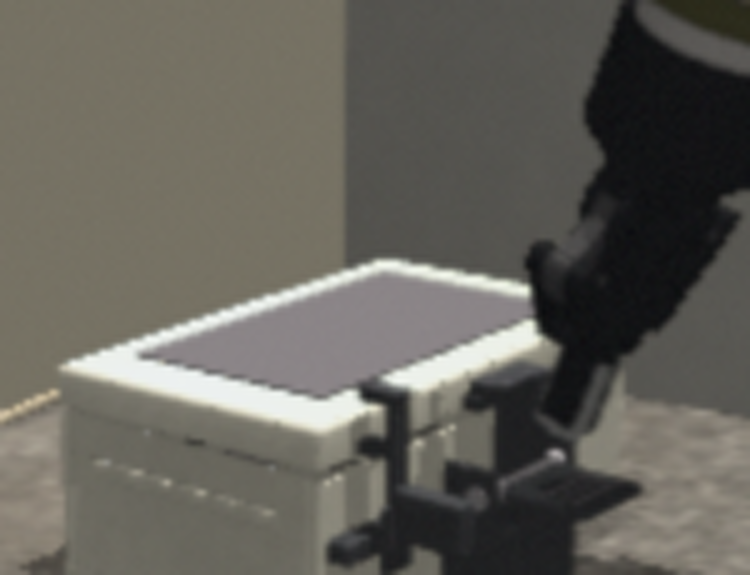

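The tool is tilted and its lower edge is over the paddle at about (560, 435) in the crop, clear of the hook. Lid still shut. Going down.

Emit:
drive_tool:
  rows:
    - [[-0.015,0,-0.1,0,0,0],[-0.015,0,-0.16,0,0,0],[-0.015,0,-0.185,0,0,0],[-0.015,0,-0.185,0,0,0],[-0.015,0,-0.185,0,0,0]]

```text
time_s: 7.65
eef_pos: [415.2, -41.4, 222.2]
ee_rot: [0.007, 0.984, -0.043, 0.173]
force: [0.3, -0.0, 0.1]
grip_width: -0.0
```

Emit:
drive_tool:
  rows:
    - [[0,0,-0.015,0,0,0],[0,0,-0.025,0,0,0],[0,0,-0.025,0,0,0]]

```text
time_s: 8.02
eef_pos: [415.2, -41.4, 219.7]
ee_rot: [0.007, 0.984, -0.043, 0.173]
force: [1.1, -0.0, -0.5]
grip_width: 0.004
```

```bash
python3 st.py
```

```text
t 8.025 eef [415.2 -41.4 219.7] F [ 1.1 -0.  -0.5] T [-0.04  0.14  0.03]
tip [474.2 -46.4  56.7] toolz [ 0.34  -0.029 -0.94 ] toolx [ 0.936 -0.083  0.341]
lowest edges [463.9 -45.5  52.9] [484.5 -47.3  60.4]
```

Emit:
drive_tool:
  rows:
    - [[0,0,-0.01,0,0,0],[0,0,-0.01,0,0,0],[0,0,-0.01,0,0,0]]

```text
time_s: 8.4
eef_pos: [415.2, -41.4, 218.7]
ee_rot: [0.007, 0.984, -0.043, 0.173]
force: [-0.3, 0.2, 0.7]
grip_width: 0.003
```

Emit:
drive_tool:
  rows:
    - [[0,0,-0.01,0,0,0],[0,0,-0.01,0,0,0],[0,0,-0.01,0,0,0]]

```text
time_s: 8.78
eef_pos: [415.2, -41.4, 217.7]
ee_rot: [0.007, 0.984, -0.043, 0.173]
force: [-0.9, -0.0, 2.8]
grip_width: -0.004
```

Emit:
drive_tool:
  rows:
    - [[0,0,-0.01,0,0,0],[0,0,-0.01,0,0,0],[0,0,-0.01,0,0,0]]

```text
time_s: 9.15
eef_pos: [415.2, -41.4, 216.8]
ee_rot: [0.007, 0.984, -0.043, 0.173]
force: [-3.3, 0.6, 6.0]
grip_width: -0.001
```

Emit:
drive_tool:
  rows:
    - [[0,0,-0.01,0,0,0],[0,0,-0.01,0,0,0],[0,0,-0.01,0,0,0]]

```text
time_s: 9.52
eef_pos: [415.2, -41.4, 216.1]
ee_rot: [0.007, 0.984, -0.043, 0.173]
force: [-4.6, 0.2, 10.1]
grip_width: -0.002
```

Emit:
drive_tool:
  rows:
    - [[0,0,-0.01,0,0,0],[0,0,-0.01,0,0,0],[0,0,-0.01,0,0,0]]

```text
time_s: 9.9
eef_pos: [415.1, -41.3, 215.6]
ee_rot: [0.007, 0.984, -0.043, 0.174]
force: [-7.8, 0.8, 13.6]
grip_width: -0.001
```

```bash
python3 st.py
```

```text
t 9.9 eef [415.1 -41.3 215.6] F [-7.8  0.8 13.6] T [0.02 0.61 0.01]
tip [474.3 -46.4  52.7] toolz [ 0.341 -0.029 -0.94 ] toolx [ 0.936 -0.082  0.342]
lowest edges [464.  -45.5  48.9] [484.6 -47.3  56.5]
```

Run:
```python
from st import *
im=viewer.capture("side")[:,:,::-1]; cv2.imwrite("pics/s5full.png",im)
s0=cv2.imread("pics/side0.png")
x,y=325,215
k=8
A=[cv2.resize(i[y:y+70,x:x+85],None,fx=4.7,fy=4.7*1.6,interpolation=cv2.INTER_CUBIC) for i in(s0,im)]
A=[np.clip(a*2.2,0,255).astype(np.uint8) for a in A]
cv2.imwrite("pics/cmp.png",np.hstack(A)[:600,:800])
for z in (0.,0.08,0.16):
    p=np.array([[-88+44*-np.sin(z)+0,-0,50+44*np.cos(z)]])
    f=np.array([[-88-46*np.cos(z)+3*-np.sin(z),0,50+3*np.cos(z)-46*np.sin(z)]])
    print(z,proj('side',tf((582.5,-58.2,-.098),p)),proj('side',tf((582.5,-58.2,-.098),f)))
s=ctrl.sense();print(s['force'],s['wrist_torque'],s['eef_pos'])
```

```text
t 9.9 eef [415.1 -41.3 215.6] F [-7.8  0.8 13.6] T [0.02 0.61 0.01]
tip [474.3 -46.4  52.7] toolz [ 0.341 -0.029 -0.94 ] toolx [ 0.936 -0.082  0.342]
lowest edges [464.  -45.5  48.9] [484.6 -47.3  56.5]
0.0 [[375.28189976 226.01263151]] [[393.98003905 249.88961187]]
0.08 [[376.74029346 226.40688459]] [[393.93649728 251.62164597]]
0.16 [[378.19101638 226.93289408]] [[393.76592354 253.31428307]]
[-7.30631968  0.90491577 12.95308456] [0.03540301 0.70664009 0.03868736] [415.11033988 -41.32477527 215.61814033]
```

View pics/cmp.png

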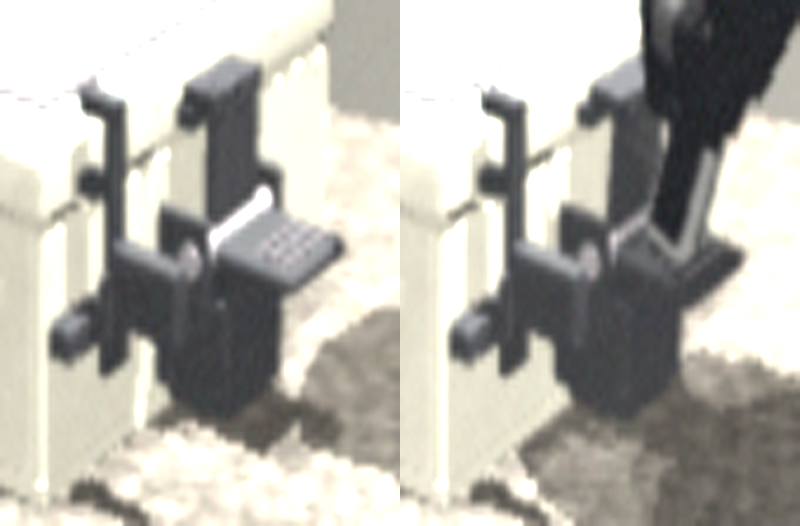

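In the right panel the tip edge rests mid-paddle at about (685, 262). The paddle's front edge has dropped about 1.7 px, which is 0.08 rad at 13.6 N, so the full 32 mm lever is working and nothing blocks it. The lid is still shut. The latch is too stiff, so I'll release it, leave the lid alone, and slide the tally to the cross.

Emit:
drive_tool:
  rows:
    - [[0,0,0.2,0,0,0],[-0.05,0,0.6,0,0,0],[-0.05,0.1,0.95,0.01,0.07,0],[-0.05,0.4,0.95,0.015,0.15,0],[0,0.9,0.95,0.02,0.22,0],[0,0.9,0.95,0.02,0.22,0]]

```text
time_s: 10.7
eef_pos: [415.1, 50.9, 310.3]
ee_rot: [-0.001, 0.999, -0.042, 0.001]
force: [0.4, 0.1, -0.4]
grip_width: -0.002
```

```bash
python3 st.py
```

```text
t 10.7 eef [415.1  50.9 310.3] F [ 0.4  0.1 -0.4] T [ 0.02 -0.03  0.04]
tip [415.3  51.2 136.9] toolz [ 0.001  0.002 -1.   ] toolx [ 0.997 -0.083  0.001]
lowest edges [404.3  52.1 136.9] [426.3  50.3 136.9]
```

Emit:
drive_tool:
  rows:
    - [[0,0.5,0,0,0,0],[0,1,0,0,0,0],[0,1,0,0,0,0]]

```text
time_s: 11.08
eef_pos: [414.8, 152.4, 310.0]
ee_rot: [-0.001, 0.999, -0.04, 0.001]
force: [-0.1, 0.1, 0.1]
grip_width: -0.004
```

Emit:
drive_tool:
  rows:
    - [[0,0.5,0,0,0,0],[0,1,0,0,0,0],[0,1,0,0,0,0]]

```text
time_s: 11.45
eef_pos: [415.0, 253.2, 309.7]
ee_rot: [-0.001, 0.999, -0.039, 0.001]
force: [-0.5, -0.4, 1.0]
grip_width: 0.002
```

Emit:
drive_tool:
  rows:
    - [[0,0.5,0,0,0,0],[0,1,0,0,0,0],[0,1,0,0,0,0],[0,1,0,0,0,0]]

```text
time_s: 11.95
eef_pos: [415.6, 351.5, 309.3]
ee_rot: [-0.001, 0.999, -0.039, 0.001]
force: [-0.3, -0.5, -0.1]
grip_width: 0.003
```

```bash
python3 st.py
```

```text
t 11.95 eef [415.6 351.5 309.3] F [-0.3 -0.5 -0.1] T [ 0.04 -0.01  0.03]
tip [415.8 351.8 135.9] toolz [ 0.001  0.002 -1.   ] toolx [ 0.997 -0.079  0.001]
lowest edges [404.9 352.7 135.9] [426.8 350.9 136. ]
```

Emit:
drive_tool:
  rows:
    - [[0.09,0.15,0,0,0,0],[0.09,0.15,-0.3,0,0,0],[0.09,0.15,-0.65,0,0,0],[0.09,0.15,-1,0,0,0],[0.09,0.15,-1,0,0,0],[0.09,0.15,-1,0,0,0]]

```text
time_s: 12.7
eef_pos: [425.4, 365.8, 210.9]
ee_rot: [-0.001, 0.999, -0.04, 0.002]
force: [-0.7, 0.5, 0.5]
grip_width: -0.0
```

Run:
```python
from st import *
for n,(x,y) in {"side":(210,270)}.items():
    im=viewer.capture(n)[:,:,::-1]; cv2.imwrite(f"pics/t1.png",cv2.resize(im[y:y+140,x:x+180],None,fx=4,fy=4,interpolation=cv2.INTER_CUBIC))
```

```text
t 12.7 eef [425.4 365.8 210.9] F [-0.7  0.5  0.5] T [-0.02 -0.03 -0.03]
tip [425.9 366.3  37.5] toolz [ 0.003  0.002 -1.   ] toolx [ 0.997 -0.08   0.003]
lowest edges [415.  367.1  37.4] [436.9 365.4  37.5]
```

View pics/t1.png

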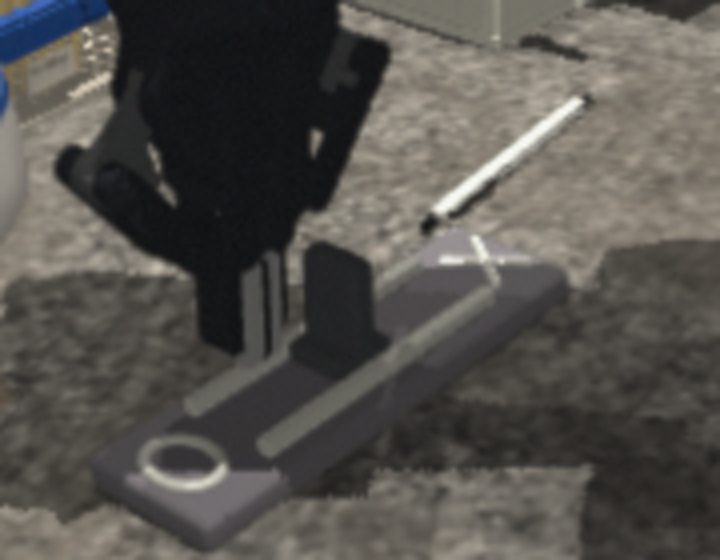

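The closed fingers are left of the knob's fin (fingers at about (265, 350), fin at about (340, 300)) and in line with the track. Next I'll push to the right.

Emit:
drive_tool:
  rows:
    - [[-0.01,0,-0.07,0,0,0],[-0.02,-0.15,-0.07,0,0,0],[-0.03,-0.25,-0.07,0,0,0],[-0.04,-0.35,-0.07,0,0,0],[-0.045,-0.45,-0.07,0,0,0],[-0.05,-0.55,-0.07,0,0,0],[-0.055,-0.62,-0.07,0,0,0],[-0.055,-0.64,-0.07,0,0,0],[-0.055,-0.64,-0.07,0,0,0]]

```text
time_s: 13.88
eef_pos: [419.9, 302.0, 204.2]
ee_rot: [-0.001, 0.999, -0.04, 0.002]
force: [-0.9, -0.6, -0.4]
grip_width: 0.001
```

Emit:
drive_tool:
  rows:
    - [[-0.003,-0.03,0,0,0,0],[-0.005,-0.05,0,0,0,0],[-0.005,-0.05,0,0,0,0]]

```text
time_s: 14.25
eef_pos: [419.4, 296.9, 204.2]
ee_rot: [-0.001, 0.999, -0.04, 0.002]
force: [0.4, 0.3, -0.3]
grip_width: -0.002
```

Emit:
drive_tool:
  rows:
    - [[-0.002,-0.02,0,0,0,0],[-0.003,-0.03,0,0,0,0],[-0.003,-0.03,0,0,0,0]]

```text
time_s: 14.62
eef_pos: [419.2, 293.8, 204.1]
ee_rot: [-0.001, 0.999, -0.04, 0.002]
force: [-0.4, 0.4, 0.5]
grip_width: -0.001
```

Run:
```python
from st import *
for n,(x,y) in {"side":(210,270)}.items():
    im=viewer.capture(n)[:,:,::-1]; cv2.imwrite(f"pics/t2.png",cv2.resize(im[y:y+140,x:x+180],None,fx=4,fy=4,interpolation=cv2.INTER_CUBIC))
```

```text
t 14.625 eef [419.2 293.8 204.1] F [-0.4  0.4  0.5] T [ 0.11 -0.12 -0.01]
tip [419.9 294.3  30.7] toolz [ 0.004  0.002 -1.   ] toolx [ 0.997 -0.08   0.004]
lowest edges [408.9 295.1  30.7] [430.9 293.4  30.8]
```

View pics/t2.png

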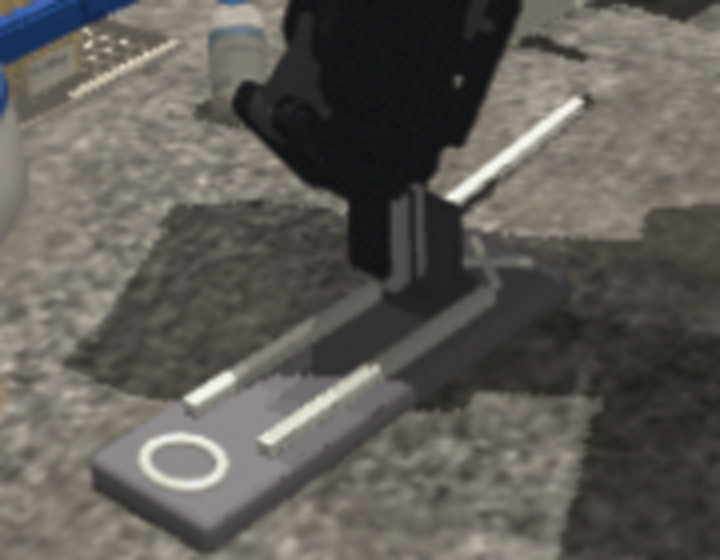

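The knob is being pushed and is nearly at the right end (fin at about (435, 250)). There is no stop force yet, so I'll keep going.

Emit:
drive_tool:
  rows:
    - [[-0.002,-0.02,0,0,0,0],[-0.003,-0.03,0,0,0,0],[-0.003,-0.03,0,0,0,0]]

```text
time_s: 15.05
eef_pos: [418.9, 292.1, 204.3]
ee_rot: [-0.003, 0.999, -0.04, 0.003]
force: [0.3, 17.6, -4.8]
grip_width: -0.002
```

Emit:
drive_tool:
  rows:
    - [[-0.001,-0.015,0,0,0,0],[-0.001,-0.02,0,0,0,0],[-0.001,-0.02,0,0,0,0]]

```text
time_s: 15.42
eef_pos: [418.6, 291.5, 204.4]
ee_rot: [-0.006, 0.999, -0.041, 0.004]
force: [0.7, 17.4, -5.3]
grip_width: 0.001
```

The knob is on its end stop (17 N). Now I'll back off to the left, then up and away.

Emit:
drive_tool:
  rows:
    - [[0.01,0.1,0,0,0,0],[0.02,0.25,0,0,0,0],[0.02,0.25,0.3,0,0,0],[0.02,0.25,0.65,0,0,0],[0.02,0.25,1,0,0,0],[0.02,0.25,1,0,0,0]]

```text
time_s: 16.18
eef_pos: [420.9, 317.1, 306.8]
ee_rot: [-0.007, 0.999, -0.041, 0.006]
force: [0.2, -0.8, -0.3]
grip_width: 0.0
```

Emit:
drive_tool:
  rows:
    - [[-0.3,0.4,0.4,0,0,0],[-0.6,0.9,0.6,0,0,0],[-0.6,0.9,0.6,0,0,0],[-0.6,0.9,0.6,0,0,0]]

```text
time_s: 16.68
eef_pos: [360.9, 407.1, 365.6]
ee_rot: [-0.006, 0.999, -0.04, 0.005]
force: [0.4, -1.0, -0.4]
grip_width: 0.003
```

Run:
```python
from st import *
for n in("side","top"):
    im=viewer.capture(n)[:,:,::-1]; cv2.imwrite(f"pics/{n}9.png",im)
```

```text
t 16.675 eef [360.9 407.1 365.6] F [ 0.4 -1.  -0.4] T [-0.02  0.02 -0.09]
tip [362.8 409.  192.2] toolz [ 0.011  0.011 -1.   ] toolx [ 0.997 -0.08   0.01 ]
lowest edges [351.8 409.9 192.1] [373.7 408.2 192.4]
```

View pics/side9.png

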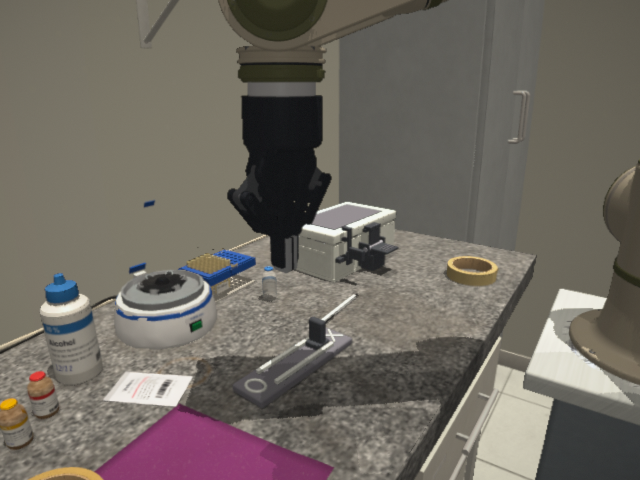

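View pics/top9.png

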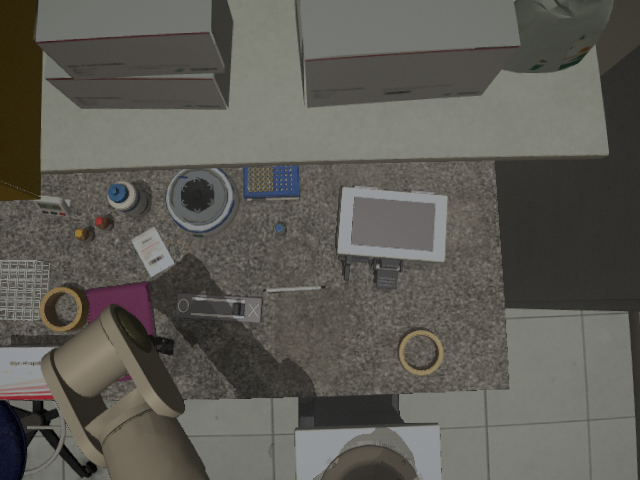

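The knob is now next to the cross at (237, 309) in the top view. The lid is shut and the bottle at (280, 229) and the pen have not moved. I'll do a quick numeric check and then hand in.

Run:
```python
from h import *
print(ray('top',(237.5,309),55), ray('side',(317,330-8),55))
print('expected', 420.5-.08*45, 319.5-45)
ctrl.finish_job()
```

```text
[415.9968833  270.89544071  55.        ] [413.07205527 280.29110082  55.        ]
expected 416.9 274.5
the job is handed in; nothing more can be done
```

The front latch did not click at about 15 N, so I left the lid shut and slid the tally knob fully to the cross end (right). I handed the job in at about 17 s of the 42 s.

- **First press:** straight down with the fingers shut, held at about 15 N. The paddle moved only about 2.2 mm and there was no click. Single force readings peaked at 17.0 N, slightly over the target.
- **Second press:** the first press showed an unexpected sideways force of about 6 N. I pressed again with the tool leaned back, so the fingertip touched only at the press point and stayed clear of the hook. It reached 13.6 N at 2.6 mm (about 0.08 rad), and the side picture agreed with that tilt. A healthy latch would have let go below 9 N.
- **Tally:** the knob met its end stop with about 17 N. The top camera puts it at y ≈ 271 mm and the side camera at about 280 mm; I expected 274.5 mm, and this spread is only rough pixel picking.
- **Final pictures:** the lid is shut, the bottle and pen have not moved, and the arm is clear of everything.
- **Check that disagreed:** on the second press, the wrist torque suggested contact farther back than the geometry and the picture show. I trusted the picture and the measured travel.

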